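Turn a plaster relief over in its turning frame and lock it

ROBOT

A 6-joint arm with a two-finger parallel gripper is mounted at the origin on the work surface. World frame = base frame: x ahead of the robot, y to its left, z up, the work surface at z = 0. Lengths are in mm, angles in rad, forces in N, time in s.
With the tool pointing down it reaches from about 350 to 975 mm from the base axis. Payload 17.4 kg.
Tool frame: the origin (TCP) lies at the very end of the fingers, on their centre line; the grasp point (between the pads) lies 19 mm behind it (env.tcp_to_grasp is the distance from the TCP to the grasp point, in mm); z points along the fingers, y is the line along which they close (so a half turn about z gives the same grasp; the last joint's range is limited). The gripper opens to 85 mm and grips with 20 to 120 N. Pads are 22 mm wide; open, the fingers measure 114 mm over their backs; the gripper's body (76 mm by 85 mm) begins 54 mm behind the grasp point. The pads swing forward as they close: fully open they stand 13 mm farther back than shut.
Start: joints at [1.146, 0.116, 1.442, -0, 1.584, -0.038], TCP at [254.636, 625.134, 231.303] pointing down, gripper open.
Joint ranges: [-2.83, 2.83], [-0.83, 2.19], [0.07, 2.5], [-1.14, 4.28], [0.01, 3], [-2.97, 2.97]. Speed limits (rad/s): [1.89, 1.89, 2.22, 3.14, 3.14, 3.14].

INTERFACE

Orientations are given as a unit quaternion [w, x, y, z].
In Python, from rig import env, optics gives the robot as it stands.
- The arm moves only by the tool drive_tool, never from a script. Its argument "motion" is a list of rows, each an object with "gripper": the closure, from 0 (fully open) to 1 (shut); "dp": the shift along the tool's x, y, z normalised to -1 to 1, where 1 is 0.03 m, a list of three; "rot": the turn, a rotation vector about the tool's x, y, z normalised to -1 to 1, where 1 is 360 degrees, a list of three. In form: [{"gripper": gripper, "dp": [dx, dy, dz], "rot": [rx, ry, rz]}, ...]. A call has 1 to 20 rows; each row shifts and turns the commanded pose from where the row before left it, along the tool's axes as they then stand; what a row does not reach is not made up. A row lasts 1/8 s, in which the tool goes at most 62.5 mm and 10.7 degrees, less where a joint would pass 70% of its speed; a pose out of reach is approached as far as the arm can. A call with a number of a shift or a turn outside -1 to 1 is refused whole. A call with a gripper value outside its range is refused whole. The fingers move at their own pace and stop on an object; the grip force is fixed at half the most. Time passes only in rows, so rows that do not move let the fingers close. It gives the time, the measured TCP pose, the force, the opening and the grip force at its end, in the units of the state.
- env.get_obs(): the state, without advancing time (a new reading comes with each control period).
- optics.read_camera(name): name is "side" or "top" or "wrist"; returns the picture (384x512x3 uint8, blue, green, red); there is no depth.
- optics.camera_info(name): a dict with "intrinsics" (3x3 intrinsics, pixels), "position" and "orientation" of the camera in the world. Camera axes: x right, y up, looking along -z (the intrinsics and any distortion apply to the point x, -y, -z); pixel columns grow to the right and rows downward; lengths in mm; the calibration is good to about 2 mm. A picture is of the moment at which its call begins: read the wrist's pose just before it. camera_info takes no time and is no camera call; for the wrist camera it gives the pose at the moment of the call.
- env.finish_job(): hands the job in; it is judged then, once.
The state is a dict: "time_s": time; "q": joint angles; "qd": joint speeds; "joint_efforts": joint torques, N m; "tcp_pos": TCP position; "orientation": TCP orientation; "wrist_force": force on the tool from outside, world axes, zero at the start; "wrist_torque": the same for the moment, N m; "width": opening from 0.0 (shut) to 1.0 (fully open); "gripper_force": force on a finger pad.
Only numpy, scipy, OpenCV 4.12 (cv2) and the standard library are available. Lean on these libraries where they do the work, as an engineer would, in place of code of your own. Each camera call takes 0.05 s, during which the arm holds its last target. There are 200 camera calls.

TASK

Turn the plaster relief over in its turning frame and lock it there: slacken the black wing knob that locks the frame, swing the cradle over until the relief lies level with its plain back up (the cradle has a wooden handle to swing it by), then turn the knob fully tight again. Do not touch the plaster itself, and leave the mallet, chisel and bowl where they lie.

Things in the scene. Friction and masses are not known exactly. Their poses are not given: they have to be found in the camera images.
- turner: Turning frame, fixed: beech base 170 x 330 x 18 mm, a steel upright at each end. Origin on the table, midway between uprights; x to its far side, y along the turning axis towards the upright with the lock, z up. Turning axis level along y, 150 mm above the table. Uprights 40 mm wide, 12 thick, at y = -118 and 118 mm, 172 high. Lock head: grey block outside the +y upright, leaning to -x.
- cradle (a joint): Cradle angle about the frame's +y, rad. 0: level, ornament up, handle towards frame -x (near side). Grows as the handle rises; pi/2: handle straight up; pi: level, plain back up, handle towards +x. Stops at -0.35 and 3.49. Stiff bearings (0.15 N m): it stays where left when the lock is slack; the tight lock holds it fast.
- cradle_mid (a point): Middle of the cradle, on the turning axis. Axes turn with the cradle: y along the turning axis, -x towards the handle, z out of the ornamented face. Aluminium frame 136 x 196 x 22 mm (x, y, z) round the plaster relief, a white tablet 120 x 180 x 18 mm, not to be touched; its face has a raised rosette and border, its back is plain with two wooden battens.
- handle_grip (a point): Point to grip: middle of the wooden bar of the cradle's D-shaped handle, 112 mm from the turning axis. The bar is round, 16 mm thick, 84 mm long, parallel to the turning axis (this point's y), held by an arm at each end off the middle of the cradle's long side; the gap between bar and cradle is 36 mm. The turning axis lies 112 mm along this point's +x.
- lock (a joint): Angle of the wing knob, rad. 0: slack, 1.4: fully tight (both are stops). Grows clockwise as seen looking down on the knob. The brake bites from about 0.8; below 0.7 the cradle is free. Takes 0.1 to 0.3 N m; the knob stays where it is left.
- lock_grip (a point): Point to grip on the black wing knob: mid-wing, on its axis. z points out along the axis, which leans 35 degrees from vertical to the frame's near side (-x); the hand must lean likewise. x runs along the wing and turns with it. Wing 60 mm long, 16 thick, 28 high; this point is 12 mm below its top, 32 above the lock head. At 0 the wing is square to the turning axis, at 1.4 nearly along it.
- mallet: Bystander: a turned wooden mallet 210 mm long, head 84 mm thick, lying on the table; origin on the table below it, 150 mm from the handle's end and 60 mm from the head's end.
- chisel: Bystander: a flat chisel 225 mm long with a wooden handle 100 mm long and 26 mm thick, lying on the table; origin on the table below the joint of handle and blade.
- bowl: Bystander: a black rubber plaster bowl, 124 mm wide, 60 mm high; origin under its middle.

How it is judged (in metres and radians):
On the way, in this order (a step that is already met when the one before it is completed fails the run):
1. the lock knob is slackened (below 0.9 rad) (value of joint lock below 0.9 rad), for 0.1 s.
2. the cradle is turned over to level, back up, within 0.12 rad, with the lock still slack (value of joint cradle between 3.02 and 3.26 rad and value of joint lock below 0.9 rad), for 0.2 s.
3. the lock knob is turned tight (above 1.2 rad) (value of joint lock above 1.2 rad), for 0.2 s.
At the end, for the whole second after the job is handed in: The relief lies with its plain back up and level within 0.12 rad (7 degrees), at rest; the lock knob is tight, above 1.2 rad of its 1.4; mallet, chisel and bowl are within 30 mm of where they were (value of joint cradle between 3.02 and 3.26 rad and value of joint lock above 1.2 rad and velocity of joint cradle between -0.05 and 0.05 rad/s and distance of each of mallet, chisel, bowl from where it was at the start of the episode below 0.03 m); the robot touches nothing.
It fails at once if the robot touches the plaster (more than 1 N) (contact force between any of the arm, the fingers and plaster above 1 N).
It fails at once if the mallet, chisel or bowl is pushed more than 30 mm (distance of any of mallet, chisel, bowl from where it was at the start of the episode above 0.03 m).
It also fails if it takes over 64 s, if anything falls off the work surface, if the arm or the gripper's body presses on something with over 40 N, if the wrist force passes 120 N, or if a joint passes its speed limit or range.

## Working session

There is one attempt and no reset: what is moved stays moved. The work goes in short steps, Python scripts to look and compute and a tool call to move; the robot and the scene stay as the last step left them, time stands still between calls to the robot, and variables do not carry over. Pictures are saved under pics/ and viewed, at most 10 in all, crops included, and the job is handed in when it is done.

Besides the shell and the picture viewer there is one more tool, called after "Emit:" as name(argument=value, ...) on one line, values as JSON. drive_tool: Moves the arm, as the interface text tells. Scaled input: -1 to 1 covers 0.03 m each way for a shift and 360 degrees each way for a turn. Its arguments: {"type":"object","properties":{"motion":{"type":"array"}},"required":["motion"]}

```bash
mkdir -p pics; ls
python3 - <<'E'
from rig import env, optics
import cv2,numpy as np
for n in("top","side"):
    i=optics.read_camera(n); cv2.imwrite(f"pics/{n}0.png",i)
    print(n,optics.camera_info(n))
o=env.get_obs();print(o)
E
```

```text
pics
top {'intrinsics': array([[385.61641748,   0.        , 254.14271491],
       [  0.        , 385.61641748, 189.27244852],
       [  0.        ,   0.        ,   1.        ]]), 'position': array([485.26634795,  28.94971648, 988.84535234]), 'orientation': array([ 0.71710935,  0.01964784, -0.04079171, -0.69548845])}
side {'intrinsics': array([[459.8812688 ,   0.        , 252.41213613],
       [  0.        , 459.8812688 , 186.34271262],
       [  0.        ,   0.        ,   1.        ]]), 'position': array([ 212.20079263, -742.32470644, 1198.14076578]), 'orientation': array([ 0.92416336,  0.31792802, -0.06592576, -0.2012403 ])}
{'time_s': 0.1, 'q': array([ 1.14623102e+00,  1.16435535e-01,  1.44222603e+00, -2.30730498e-05,
        1.58395732e+00, -3.78280682e-02]), 'qd': array([ 0.00055866,  0.00149676, -0.00287802,  0.00102162,  0.00044113,
        0.00070714]), 'joint_efforts': array([ 2.35920888e-03, -7.33662915e+01, -6.33787823e+01, -1.07531769e-04,
        5.22674702e-03, -3.03820048e-05]), 'tcp_pos': array([254.55119186, 624.98049755, 230.62054457]), 'orientation': array([-1.06347351e-04,  1.92165931e-01,  9.81362314e-01, -5.02103888e-04]), 'wrist_force': array([ 0.3547612 ,  0.54178462, -0.5783473 ]), 'wrist_torque': array([-0.01554143,  0.01927584, -0.03674014]), 'gripper_force': 0.0, 'width': 1.0006415474612789}
```

View pics/top0.png

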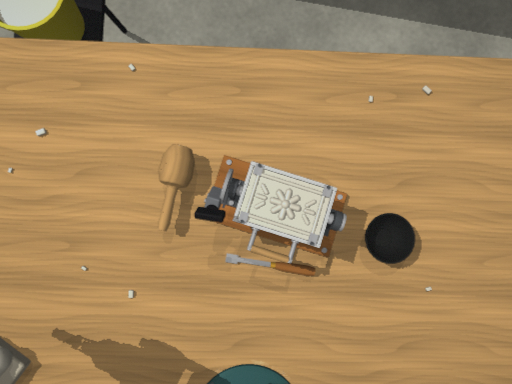

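View pics/side0.png

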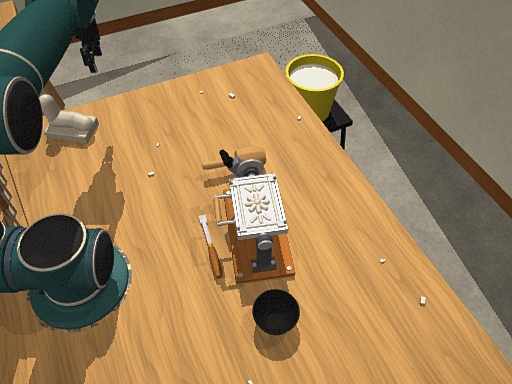

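The top view shows the frame around (285,205), with the black knob at (210,213), handle arms at (252,240) and (293,255), and the chisel just below them. The mallet is at (175,180) and the bowl at (390,238). The side view agrees. I'll zoom in on both.

Run:
```python
import cv2,numpy as np
a=cv2.imread("pics/top0.png")[145:285,185:355]; b=cv2.imread("pics/side0.png")[140:290,190:305]
a=cv2.resize(a,None,fx=2.7,fy=2.7,interpolation=cv2.INTER_CUBIC)
b=cv2.resize(b,None,fx=2.9,fy=2.9,interpolation=cv2.INTER_CUBIC)
c=np.zeros((440,800,3),np.uint8); c[:a.shape[0],:a.shape[1]]=a; c[:b.shape[0],462:462+b.shape[1]]=b
cv2.imwrite("pics/zoom.png",c)
```

```text
(no output)
```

View pics/zoom.png

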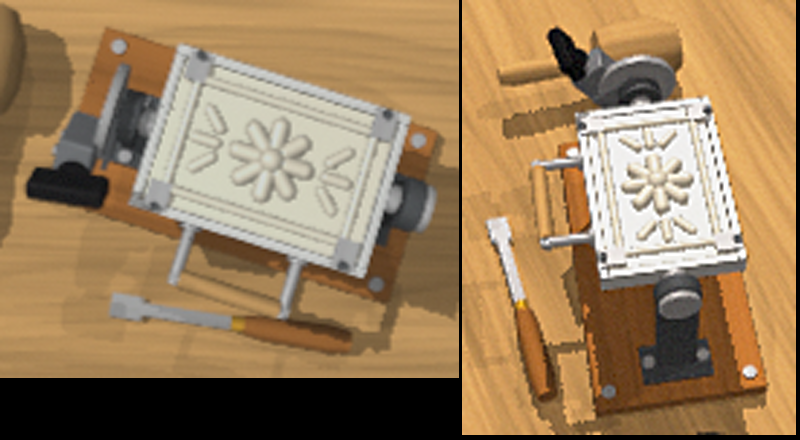

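The zoom shows the cradle roughly level with the ornament up. The wing lies nearly along the axis (tight), centred at (67,186) in the top zoom. The handle bar runs from (176,281) to (287,315). I'll triangulate these points.

```bash
cat > h.py <<'E'
import numpy as np
from rig import env, optics
from scipy.spatial.transform import Rotation as R
def rot(q): return R.from_quat(np.r_[q[1:],q[0]])
def ray(ci,u,v):
    K=ci["intrinsics"]; d=np.array([(u-K[0,2])/K[0,0],-(v-K[1,2])/K[1,1],-1.])
    d=rot(ci["orientation"]).apply(d); return ci["position"],d/np.linalg.norm(d)
def proj(ci,p):
    K=ci["intrinsics"]; c=rot(ci["orientation"]).inv().apply(np.asarray(p)-ci["position"])
    return np.array([K[0,2]+K[0,0]*c[0]/-c[2],K[1,2]+K[1,1]*-c[1]/-c[2]])
def plane(ci,u,v,z):
    o,d=ray(ci,u,v); return o+d*(z-o[2])/d[2]
def tri(r1,r2):
    A=np.zeros((3,3));b=np.zeros(3)
    for o,d in(r1,r2):
        P=np.eye(3)-np.outer(d,d);A+=P;b+=P@o
    x=np.linalg.solve(A,b); return x,[np.linalg.norm((np.eye(3)-np.outer(d,d))@(x-o)) for o,d in(r1,r2)]
E
python3 - <<'E'
from h import *
T=optics.camera_info("top");S=optics.camera_info("side")
t=lambda x,y:(x/2.7+185-.3,y/2.7+145-.3); s=lambda x,y:((x-462)/2.9+190-.3,y/2.9+140-.3)
pts={"mm+":((133,203),(575,105)),"++":((178,46),(712,97)),"+-":((411,118),(745,270)),"--":((362,275),(603,280)),
"knob":((67,186),(567,57)),"h+":((176,281),(537,164)),"h-":((287,315),(545,243))}
X={}
for k,(a,b) in pts.items():
    X[k],e=tri(ray(T,*t(*a)),ray(S,*s(*b))); print(k,X[k].round(1),np.round(e,1))
c=(X["mm+"]+X["++"]+X["+-"]+X["--"])/4
y=X["mm+"]+X["++"]-X["+-"]-X["--"]; x=X["++"]+X["+-"]-X["mm+"]-X["--"]
print("c",c,"ylen",np.linalg.norm(y)/2,"xlen",np.linalg.norm(x)/2,"yaw y",np.degrees(np.arctan2(-y[0],y[1])),"yaw x",np.degrees(np.arctan2(x[1],x[0])),"xtilt",np.degrees(np.arcsin(x[2]/np.linalg.norm(x))))
for n,p in {"b++":(118,46),"b+-":(419,140),"b--":(376,285),"b-+":(125,157)}.items(): print(n,plane(T,*t(*p),20).round(1))
E
```

```text
mm+ [489.3  46.1 177.6] [0.2 0.2]
++ [620.3  13.4 158.5] [3.8 3.8]
+- [ 565.2 -177.8  146.6] [0.5 0.5]
-- [ 438.3 -137.9  155.8] [0.6 0.6]
knob [501.4  96.2 191.7] [0.6 0.6]
h+ [430.9   9.8 157.1] [1.9 1.9]
h- [405.2 -78.5 156.1] [0.5 0.5]
c [528.28853917 -64.04618405 159.63406336] ylen 195.71404785286032 xlen 134.6682510708287 yaw y -15.789895358543422 yaw x -15.732422486619267 xtilt -6.042600226524462
b++ [636.7  68.4  20. ]
b+- [ 557.2 -216.8   20. ]
b-- [ 421.2 -178.1   20. ]
b-+ [532.7  58.3  20. ]
```

```bash
cat >> h.py <<'E'
yaw=np.radians(-15.75)
xf=np.array([np.cos(yaw),np.sin(yaw),0]); yf=np.array([-np.sin(yaw),np.cos(yaw),0]); zf=np.array([0,0,1.])
L=np.radians(35); n=-np.sin(L)*xf+np.cos(L)*zf; xw=np.cos(L)*xf+np.sin(L)*zf
def lockR(a):   # tool orientation gripping wing at lock angle a
    y=np.sin(a)*xw+np.cos(a)*yf; z=-n; return R.from_matrix(np.c_[np.cross(y,z),y,z])
def downR():
    z=-zf; return R.from_matrix(np.c_[np.cross(xf,z),xf,z])
def delta(Rt,p):
    o=env.get_obs(); Rc=rot(o["orientation"])
    rv=(Rc.inv()*Rt).as_rotvec(); 
    print("t",o["time_s"],"rot total deg",np.degrees(rv).round(1),"units",(np.degrees(rv)/360).round(4))
    print("shift mm in target axes",Rt.inv().apply(np.array(p)-o["tcp_pos"]).round(1)," in current axes",Rc.inv().apply(np.array(p)-o["tcp_pos"]).round(1))
E
python3 - <<'E'
from h import *
k=np.array([501.4,96.2,191.7])-4*n
print(k,n)
delta(lockR(1.4),k+130*n)
E
```

```text
[503.60816658  95.57723262 188.42339182] [-0.55204164  0.15569185  0.81915204]
t 0.1 rot total deg [-25.8 -27.2  71.4] units [-0.0715 -0.0756  0.1983]
shift mm in target axes [-484.8  210.5  124.5]  in current axes [-356.2 -404.8  -63.9]
```

Emit:
drive_tool(motion=[{"gripper": 0.4,"dp": [0,0,-1],"rot": [0,0,0]},{"gripper": 0.4,"dp": [0,0,-1],"rot": [0,0,0]},{"gripper": 0.4,"dp": [0,0,-1],"rot": [0,0,0]},{"gripper": 0.4,"dp": [0,0,-1],"rot": [0,0,0]},{"gripper": 0.4,"dp": [0,0,-1],"rot": [0,0,0]},{"gripper": 0.4,"dp": [0,0,0],"rot": [-0.008,-0.0084,0.022]},{"gripper": 0.4,"dp": [0,0,0],"rot": [-0.008,-0.0084,0.022]},{"gripper": 0.4,"dp": [0,0,0],"rot": [-0.008,-0.0084,0.022]},{"gripper": 0.4,"dp": [0,0,0],"rot": [-0.008,-0.0084,0.022]},{"gripper": 0.4,"dp": [0,0,0],"rot": [-0.008,-0.0084,0.022]},{"gripper": 0.4,"dp": [0,0,0],"rot": [-0.008,-0.0084,0.022]},{"gripper": 0.4,"dp": [0,0,0],"rot": [-0.008,-0.0084,0.022]},{"gripper": 0.4,"dp": [0,0,0],"rot": [-0.008,-0.0084,0.022]},{"gripper": 0.4,"dp": [0,0,0],"rot": [-0.008,-0.0084,0.022]},{"gripper": 0.4,"dp": [0,0,0],"rot": [0,0,0]}])

```text
time_s: 1.98
tcp_pos: [254.1, 625.7, 379.8]
orientation: [0.255, 0.707, 0.64, 0.161]
wrist_force: [0.1, -0.2, 0.5]
width: 0.6
gripper_force: 0.0
```

Run:
```python
from h import *
k=np.array([501.4,96.2,191.7])-4*n
delta(lockR(1.4),k+130*n); print(env.get_obs()["tcp_pos"],env.get_obs()["q"])
```

```text
t 1.975 rot total deg [ 0.1 -0.1  0.2] units [ 0.0003 -0.0003  0.0005]
shift mm in target axes [-470.8  126.6  247.1]  in current axes [-471.7  124.7  246.5]
[254.07732322 625.67865965 379.80675986] [ 1.39437682  0.1114068   1.29312799 -0.62230716  1.76101818  1.38084001]
```

Emit:
drive_tool(motion=[{"gripper": 0.4,"dp": [-0.98,0.26,0.515],"rot": [0,0,0]},{"gripper": 0.4,"dp": [-0.98,0.26,0.515],"rot": [0,0,0]},{"gripper": 0.4,"dp": [-0.98,0.26,0.515],"rot": [0,0,0]},{"gripper": 0.4,"dp": [-0.98,0.26,0.515],"rot": [0,0,0]},{"gripper": 0.4,"dp": [-0.98,0.26,0.515],"rot": [0,0,0]},{"gripper": 0.4,"dp": [-0.98,0.26,0.515],"rot": [0,0,0]},{"gripper": 0.4,"dp": [-0.98,0.26,0.515],"rot": [0,0,0]},{"gripper": 0.4,"dp": [-0.98,0.26,0.515],"rot": [0,0,0]},{"gripper": 0.4,"dp": [-0.98,0.26,0.515],"rot": [0,0,0]},{"gripper": 0.4,"dp": [-0.98,0.26,0.515],"rot": [0,0,0]},{"gripper": 0.4,"dp": [-0.98,0.26,0.515],"rot": [0,0,0]},{"gripper": 0.4,"dp": [-0.98,0.26,0.515],"rot": [0,0,0]},{"gripper": 0.4,"dp": [-0.98,0.26,0.515],"rot": [0,0,0]},{"gripper": 0.4,"dp": [-0.98,0.26,0.515],"rot": [0,0,0]},{"gripper": 0.4,"dp": [-0.98,0.26,0.515],"rot": [0,0,0]},{"gripper": 0.4,"dp": [-0.98,0.26,0.515],"rot": [0,0,0]},{"gripper": 0.4,"dp": [0,0,0],"rot": [0,0,0]},{"gripper": 0.4,"dp": [0,0,0],"rot": [0,0,0]}])

```text
time_s: 4.22
tcp_pos: [432.1, 116.4, 295.0]
orientation: [0.254, 0.708, 0.639, 0.163]
wrist_force: [-0.8, -0.3, -0.1]
width: 0.595
gripper_force: 0.0
```

Run:
```python
from h import *
import cv2
k=np.array([501.4,96.2,191.7])-4*n
delta(lockR(1.4),k+130*n); print(env.get_obs()["q"])
ci=optics.camera_info("wrist"); i=optics.read_camera("wrist")
print(ci, proj(ci,k), proj(ci,k+30*yf), proj(ci,k-30*yf))
cv2.imwrite("pics/w1.png",i)
```

```text
t 4.225 rot total deg [ 0.2 -0.2  0. ] units [ 0.0005 -0.0006  0.0001]
shift mm in target axes [-0.6 -0.3  0. ]  in current axes [-0.6 -0.3  0. ]
[ 0.45302649 -0.73728671  2.09109561 -0.40260726  1.32207119  0.56168667]
{'intrinsics': array([[323.78161319,   0.        , 256.3479446 ],
       [  0.        , 323.78161319, 187.01348257],
       [  0.        ,   0.        ,   1.        ]]), 'position': array([362.01891652, 206.16192043, 405.34096882]), 'orientation': array([ 0.93422502, -0.19512169, -0.28504352, -0.08888944])} [255.6079141  179.03348827] [261.63006178 145.10610476] [249.91589857 211.10098373]
```

View pics/w1.png

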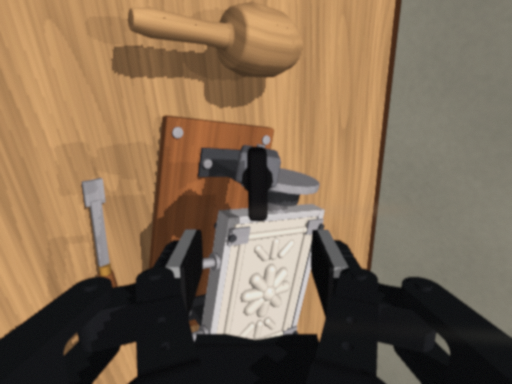

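The wing shows as a black bar, columns about 247–270 and rows 147–220, centred near (258,183). I predicted (256,179), so the estimate is close. I'll compare it with the projected wing box.

Run:
```python
from h import *
import cv2
k=np.array([501.4,96.2,191.7])-4*n
ci=optics.camera_info("wrist"); g=cv2.imread("pics/w1.png").max(2)
m=(g<45).astype(np.uint8); m[235:]=0; m[:140]=0
nn,l,st,c=cv2.connectedComponentsWithStats(m)
for j in np.argsort(-st[1:,4])[:2]+1: print(st[j],c[j])
P=lockR(1.4).as_matrix(); w,t=P[:,0],P[:,1]
def box(k):
    q=np.array([proj(ci,k+a*30*w+b*8*t+h*n) for a in(-1,1) for b in(-1,1) for h in(12,-16)]); return q.min(0).round(1),q.max(0).round(1)
print(box(k))
T=optics.camera_info("top");print(proj(T,k),"top meas",(67/2.7+184.7,186/2.7+144.7))
for nm,v in(("w",w),("t",t),("n",n)): print(nm,v.round(2),proj(ci,k+10*v)-proj(ci,k), proj(T,k+10*v)-proj(T,k))
```

```text
[ 242  147   39   73 1551] [257.66795616 182.97807866]
[209 161  27  18 293] [221.6996587  170.01706485]
(array([245.9, 142.5]), array([265.6, 216.8]))
[210.11174137 212.30129005] top meas (209.5148148148148, 213.58888888888887)
w [ 0.13  0.99 -0.1 ] [ 3.90856314e-03 -1.12489383e+01] [-4.71518389 -0.77761211]
t [ 0.82 -0.06  0.57] [1.14916078e+01 2.66958851e-03] [ 0.20041934 -4.07380355]
n [-0.55  0.16  0.82] [0.00673063 2.93110645] [-1.19988201  2.57880716]
```

Emit:
drive_tool(motion=[{"gripper": 0.4,"dp": [-0.12,0.06,0.7],"rot": [0,0,0]},{"gripper": 0.4,"dp": [0,0,0.7],"rot": [0,0,0]},{"gripper": 0.4,"dp": [0,0,0.7],"rot": [0,0,0]},{"gripper": 0.4,"dp": [0,0,0.7],"rot": [0,0,0]},{"gripper": 0.4,"dp": [0,0,0.5],"rot": [0,0,0]},{"gripper": 0.4,"dp": [0,0,0.5],"rot": [0,0,0]},{"gripper": 0.4,"dp": [0,0,0.5],"rot": [0,0,0]},{"gripper": 0.4,"dp": [0,0,0.3],"rot": [0,0,0]},{"gripper": 0.4,"dp": [0,0,0.2],"rot": [0,0,0]},{"gripper": 0.4,"dp": [0,0,0],"rot": [0,0,0]},{"gripper": 0.4,"dp": [0,0,0],"rot": [0,0,0]}])

```text
time_s: 5.65
tcp_pos: [513.1, 90.7, 178.7]
orientation: [0.254, 0.708, 0.639, 0.162]
wrist_force: [-0.0, 0.6, -0.4]
width: 0.6
gripper_force: 0.0
```

Run:
```python
from h import *
import cv2
k=np.array([501.4,96.2,191.7])-4*n
delta(lockR(1.4),k-19*n); print(env.get_obs()["q"])
cv2.imwrite("pics/w2.png",np.hstack([optics.read_camera("wrist")[100:340,80:430],cv2.resize(optics.read_camera("side")[110:230,160:320],None,fx=2,fy=2)]))
```

```text
t 5.65 rot total deg [ 0.2 -0.2  0. ] units [ 0.0005 -0.0005  0.    ]
shift mm in target axes [ 2.6 -2.6  5. ]  in current axes [ 2.6 -2.6  5. ]
[ 0.29814324 -0.54535207  2.1706153  -0.3728627   1.01307217  0.51830877]
```

View pics/w2.png

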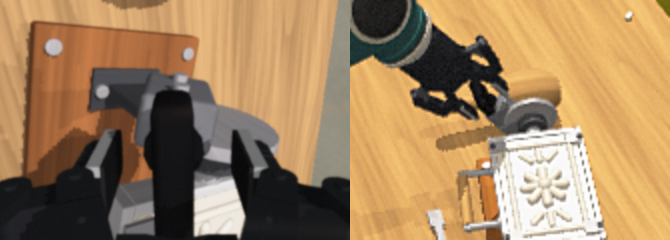

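The wing at column 172 is centred between the pads (118 and 236). Closing on it.

Emit:
drive_tool(motion=[{"gripper": 1,"dp": [0,0,0.05],"rot": [0,0,0]},{"gripper": 1,"dp": [0,0,0],"rot": [0,0,0]},{"gripper": 1,"dp": [0,0,0],"rot": [0,0,0]},{"gripper": 1,"dp": [0,0,0],"rot": [0,0,0]},{"gripper": 1,"dp": [0,0,0],"rot": [0,0,0]},{"gripper": 1,"dp": [0,0,0],"rot": [0,0,0]}])

```text
time_s: 6.5
tcp_pos: [513.0, 90.5, 176.7]
orientation: [0.253, 0.708, 0.639, 0.161]
wrist_force: [-19.5, 1.9, 6.5]
width: 0.289
gripper_force: 57.9
```

Emit:
drive_tool(motion=[{"gripper": 1,"dp": [0,-0.04,-0.04],"rot": [0,0,0]},{"gripper": 1,"dp": [0,0,0],"rot": [0,0,-0.015]},{"gripper": 1,"dp": [0,0,0],"rot": [0,0,-0.015]},{"gripper": 1,"dp": [0,0,0],"rot": [0,0,0]}])

```text
time_s: 7.0
tcp_pos: [512.6, 90.6, 177.0]
orientation: [0.269, 0.644, 0.703, 0.138]
wrist_force: [14.3, -1.4, -7.1]
width: 0.289
gripper_force: 61.0
```

Run:
```python
from h import *
import cv2
o=env.get_obs(); Rc=rot(o["orientation"]); print(Rc.inv().apply(o["wrist_force"]),Rc.inv().apply(o["wrist_torque"]),o["width"])
cv2.imwrite("pics/w3.png",optics.read_camera("wrist")[60:340,60:450])
```

```text
[-0.30533041  7.89604391 13.97297361] [-0.78171234  0.13373064  0.02099169] 0.28904429118434677
```

View pics/w3.png

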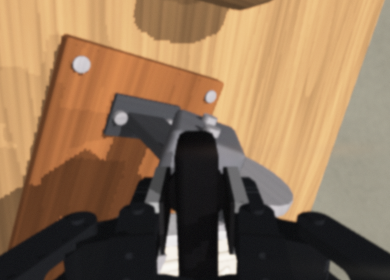

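The wing turns with the hand and still stands vertical between the pads. I'll keep turning.

Emit:
drive_tool(motion=[{"gripper": 1,"dp": [0,0,0],"rot": [0,0,-0.022]},{"gripper": 1,"dp": [0,0,0],"rot": [0,0,-0.022]},{"gripper": 1,"dp": [0,0,0],"rot": [0,0,-0.022]},{"gripper": 1,"dp": [0,0,0],"rot": [0,0,-0.022]},{"gripper": 1,"dp": [0,0,0],"rot": [0,0,-0.022]},{"gripper": 1,"dp": [0,0,0],"rot": [0,0,-0.022]},{"gripper": 1,"dp": [0,0,0],"rot": [0,0,-0.022]},{"gripper": 1,"dp": [0,0,0],"rot": [0,0,-0.022]},{"gripper": 1,"dp": [0,0,0],"rot": [0,0,0]}])

```text
time_s: 8.18
tcp_pos: [513.4, 91.3, 177.6]
orientation: [0.302, 0.178, 0.936, -0.023]
wrist_force: [26.6, 6.6, -10.5]
width: 0.286
gripper_force: 60.3
```

Run:
```python
from h import *
o=env.get_obs(); Rc=rot(o["orientation"]); print(Rc.inv().apply(o["wrist_force"]),Rc.inv().apply(o["wrist_torque"]),o["width"],o["q"])
delta(lockR(0),o["tcp_pos"])
```

```text
[-11.8753935   14.76513873  22.41917964] [-2.09130099e+00 -1.71742759e+00 -8.79774241e-04] 0.2862274305364237 [ 0.29878369 -0.54559343  2.17310631 -0.37337341  1.00798553 -0.7770544 ]
t 8.175 rot total deg [ 0.3  0.2 -5.9] units [ 0.001   0.0007 -0.0164]
shift mm in target axes [0. 0. 0.]  in current axes [0. 0. 0.]
```

Emit:
drive_tool(motion=[{"gripper": 0.45,"dp": [0,0,0],"rot": [0,0,0]},{"gripper": 0.45,"dp": [0,0,0],"rot": [0,0,0]},{"gripper": 0.45,"dp": [0,0,0],"rot": [0,0,0]},{"gripper": 0.45,"dp": [0,0,-0.3],"rot": [0,0,0]},{"gripper": 0.45,"dp": [0,0,-0.6],"rot": [0,0,0]},{"gripper": 0.45,"dp": [0,0,-0.8],"rot": [0,0,0]},{"gripper": 0.45,"dp": [0,0,-0.8],"rot": [0,0,0]},{"gripper": 0.45,"dp": [0,0,-0.5],"rot": [0,0,0]},{"gripper": 0.45,"dp": [0,0,0],"rot": [0,0,0]}])

```text
time_s: 9.3
tcp_pos: [462.3, 104.7, 252.1]
orientation: [0.301, 0.18, 0.936, -0.023]
wrist_force: [-0.1, -0.4, -1.0]
width: 0.552
gripper_force: 0.0
```

Run:
```python
from h import *
import cv2
o=env.get_obs(); print(o["q"])
delta(downR(),np.array([419,-34,155+80.]))
cv2.imwrite("pics/w4.png",optics.read_camera("wrist")[30:340])
```

```text
[ 0.38278408 -0.68433628  2.13265123 -0.38235247  1.20716922 -0.76099616]
t 9.3 rot total deg [28.8 25.5 81.2] units [0.08   0.0709 0.2255]
shift mm in target axes [-145.3   -4.    17.1]  in current axes [  -2.3 -145.9   11. ]
```

View pics/w4.png

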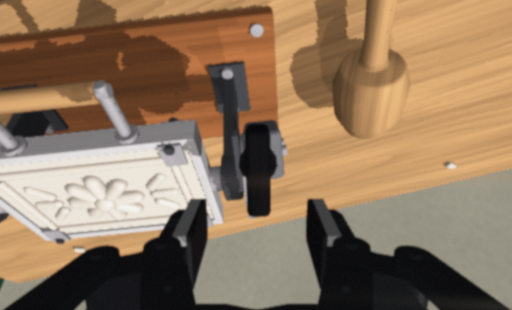

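The wing is now square to the axis (slack), at column 258. Next I'll turn the hand straight down and go above the handle.

Emit:
drive_tool(motion=[{"gripper": 0.55,"dp": [0,0,0],"rot": [0.008,0.0071,0.0225]},{"gripper": 0.55,"dp": [0,0,0],"rot": [0.008,0.0071,0.0225]},{"gripper": 0.55,"dp": [0,0,0],"rot": [0.008,0.0071,0.0225]},{"gripper": 0.55,"dp": [0,0,0],"rot": [0.008,0.0071,0.0225]},{"gripper": 0.55,"dp": [0,0,0],"rot": [0.008,0.0071,0.0225]},{"gripper": 0.55,"dp": [0,0,0],"rot": [0.008,0.0071,0.0225]},{"gripper": 0.55,"dp": [0,0,0],"rot": [0.008,0.0071,0.0225]},{"gripper": 0.55,"dp": [0,0,0],"rot": [0.008,0.0071,0.0225]},{"gripper": 0.55,"dp": [0,0,0],"rot": [0.008,0.0071,0.0225]},{"gripper": 0.55,"dp": [0,0,0],"rot": [0.008,0.0071,0.0225]},{"gripper": 0.55,"dp": [-0.8,0,0],"rot": [0,0,0]},{"gripper": 0.55,"dp": [-0.8,0,0],"rot": [0,0,0]},{"gripper": 0.55,"dp": [-0.8,0,0],"rot": [0,0,0]},{"gripper": 0.55,"dp": [-0.8,0,0],"rot": [0,0,0]},{"gripper": 0.55,"dp": [-0.8,0,0],"rot": [0,0,0]},{"gripper": 0.55,"dp": [-0.8,-0.1,0.1],"rot": [0,0,0]},{"gripper": 0.55,"dp": [0,0,0],"rot": [0,0,0]},{"gripper": 0.55,"dp": [0,0,0],"rot": [0,0,0]}])

```text
time_s: 11.6
tcp_pos: [420.9, -33.4, 247.6]
orientation: [-0.001, 0.797, 0.604, -0.002]
wrist_force: [0.5, 1.0, 1.2]
width: 0.45
gripper_force: 0.0
```

Run:
```python
from h import *
import cv2
o=env.get_obs(); print(o["q"])
delta(downR(),np.array([419,-34,155-19.]))
ci=optics.camera_info("wrist"); print(proj(ci,[419,-34,155]),proj(ci,np.array([419,-34,155])+42*yf),proj(ci,np.array([419,-34,155])-42*yf),ci["position"])
cv2.imwrite("pics/w5.png",optics.read_camera("wrist"))
```

```text
[-1.38722988e-01 -4.57475677e-01  1.91817593e+00 -1.20161314e-03
  1.68435625e+00  1.34518483e-01]
t 11.6 rot total deg [-0.2  0.1  0.1] units [-0.0005  0.0003  0.0002]
shift mm in target axes [ -1.1  -1.6 111.6]  in current axes [ -0.9  -1.3 111.6]
[254.78522132 191.28751887] [254.75461428 135.61962718] [254.81309072 241.97621473] [439.98844923  33.16220234 390.29701874]
```

View pics/w5.png

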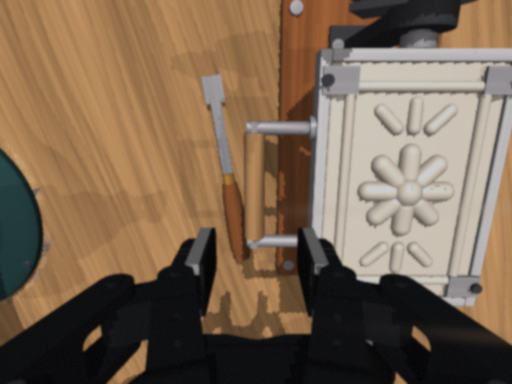

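The bar is at columns 246–266 (rows 128–243), centred between the pads (215 and 300). I'll descend and grip it.

Emit:
drive_tool(motion=[{"gripper": 0.55,"dp": [0,0,0.8],"rot": [0,0,0]},{"gripper": 0.55,"dp": [0,0,0.8],"rot": [0,0,0]},{"gripper": 0.55,"dp": [0,0,0.8],"rot": [0,0,0]},{"gripper": 0.55,"dp": [0,0,0.6],"rot": [0,0,0]},{"gripper": 0.55,"dp": [0,0,0.4],"rot": [0,0,0]},{"gripper": 0.55,"dp": [0,0,0.3],"rot": [0,0,0]},{"gripper": 0.55,"dp": [0,0,0],"rot": [0,0,0]},{"gripper": 1,"dp": [0,0,0],"rot": [0,0,0]},{"gripper": 1,"dp": [0,0,0],"rot": [0,0,0]},{"gripper": 1,"dp": [0,0,0],"rot": [0,0,0]},{"gripper": 1,"dp": [0,0,0],"rot": [0,0,0]}])

```text
time_s: 13.02
tcp_pos: [418.9, -33.1, 136.9]
orientation: [-0.002, 0.797, 0.604, -0.003]
wrist_force: [-17.3, 4.0, 1.2]
width: 0.163
gripper_force: 58.7
```

Run:
```python
from h import *
o=env.get_obs(); print(o["tcp_pos"],o["wrist_force"],o["width"],o["q"])
c=np.array([527,-64.4,150])
r=o["tcp_pos"]+[0,0,19]-c; print(r@xf,r@yf,r[2])
t0=np.arctan2(r[2],112)
th=np.linspace(t0,np.pi,16)  # steps
p=np.c_[-112*np.cos(th),112*np.sin(th)]; d=np.diff(p,axis=0)/30
print(np.c_[d[:,0],-d[:,1]].round(3), t0)
```

```text
[418.86672007 -33.10995873 136.89350565] [-17.32757842   3.99300788   1.21703162] 0.16339103757967177 [-1.39026057e-01 -4.27625009e-01  2.07614769e+00 -8.46146150e-04
  1.50014803e+00  1.33700295e-01]
-112.56682438165564 0.763517918782277 5.89350564849056
[[ 0.119 -0.758]
 [ 0.271 -0.718]
 [ 0.412 -0.647]
 [ 0.536 -0.549]
 [ 0.637 -0.428]
 [ 0.711 -0.289]
 [ 0.755 -0.137]
 [ 0.767  0.02 ]
 [ 0.747  0.177]
 [ 0.695  0.326]
 [ 0.614  0.461]
 [ 0.506  0.577]
 [ 0.378  0.668]
 [ 0.233  0.731]
 [ 0.079  0.763]] 0.052572099171337074
```

Emit:
drive_tool(motion=[{"gripper": 1,"dp": [0,0.03,-0.38],"rot": [0,0,0]},{"gripper": 1,"dp": [0,0.08,-0.38],"rot": [0,0,0]},{"gripper": 1,"dp": [0,0.12,-0.36],"rot": [0,0,0]},{"gripper": 1,"dp": [0,0.15,-0.36],"rot": [0,0,0]},{"gripper": 1,"dp": [0,0.19,-0.33],"rot": [0,0,0]},{"gripper": 1,"dp": [0,0.22,-0.32],"rot": [0,0,0]}])

```text
time_s: 13.78
tcp_pos: [436.3, -38.0, 202.5]
orientation: [-0.008, 0.796, 0.605, -0.008]
wrist_force: [-97.5, 22.1, 53.9]
width: 0.158
gripper_force: 63.2
```

Run:
```python
from h import *
o=env.get_obs(); print(o["wrist_force"],o["wrist_torque"],o["width"])
r=o["tcp_pos"]+[0,0,19]-np.array([527,-64.4,150]); print(r@xf,r@yf,r[2],np.hypot(r@xf,r[2]),np.arctan2(r[2],-(r@xf)))
```

```text
[-97.53594376  22.12823828  53.92571114] [3.87367979e+00 1.69855885e+01 1.38578789e-02] 0.15782083887812576
-94.51245637553504 0.8251933666770466 71.45865933007141 118.4860515140437 0.6473788208472161
```

Emit:
drive_tool(motion=[{"gripper": 1,"dp": [0,-0.1,-0.03],"rot": [0,0,0]},{"gripper": 1,"dp": [0,-0.09,-0.02],"rot": [0,0,0]},{"gripper": 1,"dp": [0,0,0],"rot": [0,0,0]}])

```text
time_s: 14.15
tcp_pos: [436.1, -37.9, 203.5]
orientation: [-0.002, 0.797, 0.604, -0.003]
wrist_force: [-25.9, 4.5, 12.9]
width: 0.159
gripper_force: 60.0
```

```bash
cat > f.py <<'E'
from h import *
o=env.get_obs(); F=o["wrist_force"]; r=o["tcp_pos"]-np.array([527,-64.4,0])
print("F xf,yf,z",F@xf,F@yf,F[2],"T",o["wrist_torque"]@yf,"tcp xf,z",r@xf,r[2],o["width"],rot(o["orientation"]).as_matrix()[:,2])
E
python3 f.py
python3 - <<'E'
from h import *
import cv2
cv2.imwrite("pics/s2.png",np.hstack([cv2.resize(optics.read_camera("side")[100:260,140:310],None,fx=2.2,fy=2.2),cv2.resize(optics.read_camera("wrist"),None,fx=.8,fy=.8)[:352*307//307][:307].copy() if 0 else cv2.resize(optics.read_camera("wrist"),(426,352))]))
E
```

```text
F xf,yf,z -26.179560674989748 -2.697071662715633 12.92827962968629 T 4.703842637997809 tcp xf,z -94.71897331715773 203.4566172109766 0.15932539141081037 [-6.95226635e-03 -1.20668439e-04 -9.99975825e-01]
```

View pics/s2.png

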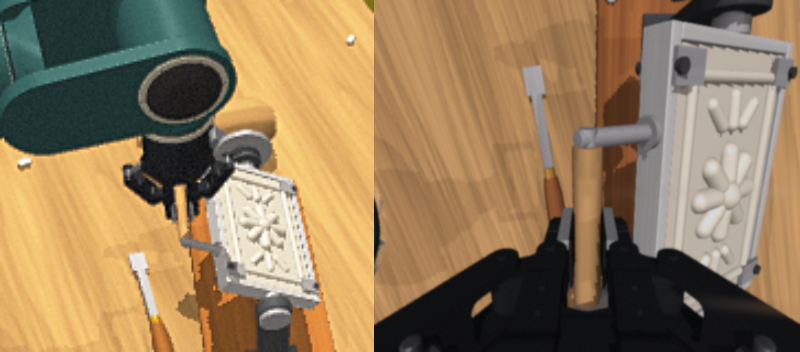

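The cradle has turned about 35°, and the fingers are clear of the frame and plaster. My arc start angle was off by about 0.09 rad. I've corrected it and will carry on in short steps with force checks.

Emit:
drive_tool(motion=[{"gripper": 1,"dp": [0,-0.04,-0.02],"rot": [0,0,0]},{"gripper": 1,"dp": [0,0.23,-0.317],"rot": [0,0,0]},{"gripper": 1,"dp": [0,0.263,-0.291],"rot": [0,0,0]},{"gripper": 1,"dp": [0,0.292,-0.262],"rot": [0,0,0]},{"gripper": 1,"dp": [0,0,0],"rot": [0,0,0]}])

```text
time_s: 14.88
tcp_pos: [458.7, -44.3, 232.2]
orientation: [-0.001, 0.797, 0.604, -0.002]
wrist_force: [-24.0, 2.9, 25.7]
width: 0.155
gripper_force: 59.7
```

```bash
python3 f.py
```

```text
F xf,yf,z -23.892399206094446 -3.7227217655422042 25.679073313353964 T 4.249470394266103 tcp xf,z -71.14625794617055 232.18712989827557 0.15506377495936519 [-3.85746247e-03 -9.29571719e-04 -9.99992128e-01]
```

Emit:
drive_tool(motion=[{"gripper": 1,"dp": [0,-0.05,-0.06],"rot": [0,0,0]},{"gripper": 1,"dp": [0,0.31,-0.245],"rot": [0,0,0]},{"gripper": 1,"dp": [0,0.334,-0.215],"rot": [0,0,0]},{"gripper": 1,"dp": [0,0.354,-0.18],"rot": [0,0,0]},{"gripper": 1,"dp": [0,0.369,-0.14],"rot": [0,0,0]},{"gripper": 1,"dp": [0,0,0],"rot": [0,0,0]}])

```text
time_s: 15.62
tcp_pos: [498.1, -55.3, 256.4]
orientation: [0.0, 0.797, 0.604, -0.001]
wrist_force: [-7.3, -2.4, 15.8]
width: 0.153
gripper_force: 59.4
```

```bash
python3 f.py
```

```text
F xf,yf,z -6.380246777534114 -4.254317149473235 15.795819147020692 T 1.5681743967845394 tcp xf,z -30.227975235959015 256.41626155205637 0.1534862566784822 [-0.00155683 -0.00162006 -0.99999748]
```

The outward sliding suggests the bar sits near the pad tips. With the handle nearly up and the cradle staying put, I'll regrip 10 mm deeper.

Emit:
drive_tool(motion=[{"gripper": 0.6,"dp": [0,0,0],"rot": [0,0,0]},{"gripper": 0.6,"dp": [0,0,0],"rot": [0,0,0]},{"gripper": 0.6,"dp": [0,0,0],"rot": [0,0,0]},{"gripper": 0.6,"dp": [0,0,0.2],"rot": [0,0,0]},{"gripper": 0.6,"dp": [0,0,0.2],"rot": [0,0,0]},{"gripper": 0.6,"dp": [0,0,0],"rot": [0,0,0]}])

```text
time_s: 16.38
tcp_pos: [497.4, -54.9, 241.5]
orientation: [-0.001, 0.797, 0.604, -0.002]
wrist_force: [-0.2, -0.3, 0.3]
width: 0.402
gripper_force: 0.0
```

```bash
python3 f.py
python3 - <<'E'
from h import *
import cv2
cv2.imwrite("pics/s3.png",np.hstack([cv2.resize(optics.read_camera("side")[100:260,140:310],None,fx=2.2,fy=2.2),cv2.resize(optics.read_camera("wrist"),(426,352))]))
E
```

```text
F xf,yf,z -0.16856308856439747 -0.31713729215878006 0.25386228807134986 T -0.004683835127826703 tcp xf,z -31.107112819298987 241.4817487817137 0.4020218367971745 [-3.83187170e-03 -8.53316992e-04 -9.99992294e-01]
```

View pics/s3.png

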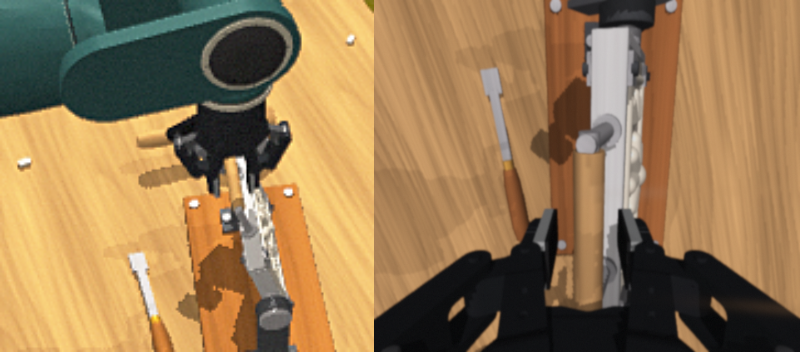

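The side view shows the cradle almost upright. In the wrist view the bar (columns 572–602) is centred between the pads (550 and 625). I'll regrip and continue.

Emit:
drive_tool(motion=[{"gripper": 1,"dp": [0,0,0],"rot": [0,0,0]},{"gripper": 1,"dp": [0,0,0],"rot": [0,0,0]},{"gripper": 1,"dp": [0,0,0],"rot": [0,0,0]},{"gripper": 1,"dp": [0,0,0],"rot": [0,0,0]},{"gripper": 1,"dp": [0,0.38,-0.098],"rot": [0,0,0]},{"gripper": 1,"dp": [0,0.388,-0.057],"rot": [0,0,0]},{"gripper": 1,"dp": [0,0.391,-0.016],"rot": [0,0,0]},{"gripper": 1,"dp": [0,0.391,0.025],"rot": [0,0,0]},{"gripper": 1,"dp": [0,0,0],"rot": [0,0,0]}])

```text
time_s: 17.6
tcp_pos: [543.0, -67.7, 247.3]
orientation: [-0.0, 0.797, 0.604, -0.001]
wrist_force: [-2.6, 0.8, 9.7]
width: 0.16
gripper_force: 61.9
```

```bash
python3 f.py
```

```text
F xf,yf,z -2.73910124970042 0.010801413796814534 9.682898901769887 T 0.7392602469497148 tcp xf,z 16.28962486496119 247.29102049979096 0.16009066055284485 [-0.00230509 -0.00115795 -0.99999667]
```

Emit:
drive_tool(motion=[{"gripper": 1,"dp": [0,0.439,0.085],"rot": [0,0,0]},{"gripper": 1,"dp": [0,0.426,0.135],"rot": [0,0,0]},{"gripper": 1,"dp": [0,0.406,0.185],"rot": [0,0,0]},{"gripper": 1,"dp": [0,0.38,0.235],"rot": [0,0,0]},{"gripper": 1,"dp": [0,0,0],"rot": [0,0,0]}])

```text
time_s: 18.23
tcp_pos: [590.8, -81.2, 227.1]
orientation: [-0.0, 0.797, 0.604, -0.001]
wrist_force: [0.7, -1.1, 4.5]
width: 0.163
gripper_force: 61.1
```

```bash
python3 f.py
```

```text
F xf,yf,z 1.0237526625389952 -0.8874110034308219 4.507636176689555 T 0.13223856210529103 tcp xf,z 65.99029465455583 227.09038401213488 0.16330013014069888 [-0.00235908 -0.00127122 -0.99999641]
```

Emit:
drive_tool(motion=[{"gripper": 1,"dp": [0,0.341,0.279],"rot": [0,0,0]},{"gripper": 1,"dp": [0,0.305,0.318],"rot": [0,0,0]},{"gripper": 1,"dp": [0,0.266,0.351],"rot": [0,0,0]},{"gripper": 1,"dp": [0,0.223,0.38],"rot": [0,0,0]},{"gripper": 1,"dp": [0,0,0],"rot": [0,0,0]}])

```text
time_s: 18.85
tcp_pos: [623.5, -90.3, 185.9]
orientation: [-0.0, 0.797, 0.604, -0.001]
wrist_force: [3.5, -1.6, 0.0]
width: 0.158
gripper_force: 61.4
```

```bash
python3 f.py
```

```text
F xf,yf,z 3.7798197606785497 -0.5999105348591959 0.037688576123320494 T -0.45371358736378575 tcp xf,z 99.91862044442038 185.91329519194898 0.15758096094280621 [-0.00249417 -0.00101241 -0.99999638]
```

Emit:
drive_tool(motion=[{"gripper": 1,"dp": [0,0.165,0.39],"rot": [0,0,0]},{"gripper": 1,"dp": [0,0.12,0.41],"rot": [0,0,0]},{"gripper": 1,"dp": [0,0.07,0.415],"rot": [0,0,0]},{"gripper": 1,"dp": [0,0.025,0.42],"rot": [0,0,0]},{"gripper": 1,"dp": [0,0,0],"rot": [0,0,0]},{"gripper": 1,"dp": [0,0,0],"rot": [0,0,0]}])

```text
time_s: 19.6
tcp_pos: [634.3, -93.3, 137.3]
orientation: [0.0, 0.797, 0.604, -0.001]
wrist_force: [7.7, -0.3, -2.5]
width: 0.162
gripper_force: 66.6
```

```bash
python3 f.py
```

```text
F xf,yf,z 7.496507014964755 1.784488185825977 -2.5053977587685594 T -1.2944225872602615 tcp xf,z 111.14034843301964 137.25081393886595 0.1618046642197018 [-0.00115027 -0.00123653 -0.99999857]
```

The fit gives a cradle angle of about 3.14. Release, rise, and return to the knob along the same route.

Emit:
drive_tool(motion=[{"gripper": 0.6,"dp": [0,0,0],"rot": [0,0,0]},{"gripper": 0.6,"dp": [0,0,0],"rot": [0,0,0]},{"gripper": 0.6,"dp": [0,0,0],"rot": [0,0,0]},{"gripper": 0.6,"dp": [0,0,-0.3],"rot": [0,0,0]},{"gripper": 0.6,"dp": [0,0,-0.7],"rot": [0,0,0]},{"gripper": 0.6,"dp": [0,0,-1],"rot": [0,0,0]},{"gripper": 0.6,"dp": [0,0,-1],"rot": [0,0,0]},{"gripper": 0.6,"dp": [0,0,-1],"rot": [0,0,0]},{"gripper": 0.6,"dp": [0.6,-0.914,0],"rot": [0,0,0]},{"gripper": 0.6,"dp": [0.6,-0.914,0],"rot": [0,0,0]},{"gripper": 0.6,"dp": [0.6,-0.914,0],"rot": [0,0,0]},{"gripper": 0.6,"dp": [0.6,-0.914,0],"rot": [0,0,0]},{"gripper": 0.6,"dp": [0.6,-0.914,0],"rot": [0,0,0]},{"gripper": 0.6,"dp": [0.6,-0.914,0],"rot": [0,0,0]},{"gripper": 0.6,"dp": [0.6,-0.914,0],"rot": [0,0,0]},{"gripper": 0.6,"dp": [0.6,-0.914,0],"rot": [0,0,0]},{"gripper": 0.6,"dp": [0,0,0],"rot": [0,0,0]}])

```text
time_s: 21.72
tcp_pos: [460.6, 105.9, 260.6]
orientation: [0.0, 0.796, 0.605, -0.0]
wrist_force: [0.7, 0.4, 0.2]
width: 0.397
gripper_force: 0.0
```

Emit:
drive_tool(motion=[{"gripper": 0.45,"dp": [0,0,0],"rot": [-0.008,-0.0071,-0.0225]},{"gripper": 0.45,"dp": [0,0,0],"rot": [-0.008,-0.0071,-0.0225]},{"gripper": 0.45,"dp": [0,0,0],"rot": [-0.008,-0.0071,-0.0225]},{"gripper": 0.45,"dp": [0,0,0],"rot": [-0.008,-0.0071,-0.0225]},{"gripper": 0.45,"dp": [0,0,0],"rot": [-0.008,-0.0071,-0.0225]},{"gripper": 0.45,"dp": [0,0,0],"rot": [-0.008,-0.0071,-0.0225]},{"gripper": 0.45,"dp": [0,0,0],"rot": [-0.008,-0.0071,-0.0225]},{"gripper": 0.45,"dp": [0,0,0],"rot": [-0.008,-0.0071,-0.0225]},{"gripper": 0.45,"dp": [0,0,0],"rot": [-0.008,-0.0071,-0.0225]},{"gripper": 0.45,"dp": [0,0,0],"rot": [-0.008,-0.0071,-0.0225]},{"gripper": 0.45,"dp": [0,0,0],"rot": [0,0,0]},{"gripper": 0.45,"dp": [0,0,0],"rot": [0,0,0]}])

```text
time_s: 23.22
tcp_pos: [461.6, 104.4, 259.4]
orientation: [0.301, 0.182, 0.936, -0.024]
wrist_force: [-0.1, 0.0, -0.5]
width: 0.55
gripper_force: 0.0
```

Run:
```python
from h import *
import cv2
o=env.get_obs(); print(o["q"],o["tcp_pos"],o["width"])
a=np.radians(5.9)
delta(lockR(a),np.array([513,91,177.]))
ci=optics.camera_info("wrist"); i=optics.read_camera("wrist"); cv2.imwrite("pics/w6.png",i); g=i.max(2)
m=(g<45).astype(np.uint8); m[230:]=0; 
nn,l,st,c=cv2.connectedComponentsWithStats(m)
for j in np.argsort(-st[1:,4])[:4]+1: print(st[j],c[j])
b=cv2.imread("pics/w4.png").max(2); m=(b<45).astype(np.uint8); m[200:]=0
nn,l,st,c=cv2.connectedComponentsWithStats(m)
for j in np.argsort(-st[1:,4])[:4]+1: print("w4",st[j],c[j]+[0,30])
```

```text
[ 0.38333934 -0.68435473  2.12046294 -0.38138336  1.22154235 -0.7613065 ] [461.61656406 104.41390134 259.36785425] 0.5500413307136768
t 23.225 rot total deg [ 0.1  0.1 -0.4] units [ 0.0004  0.0002 -0.001 ]
shift mm in target axes [ 3.8  0.6 97.9]  in current axes [ 4.   0.4 97.9]
[ 240  147   36   83 2052] [257.68421053 187.07358674]
[   7  113   64   49 1534] [ 34.09452412 139.4452412 ]
[214 104  24  90 818] [227.72860636 143.47066015]
[175 143   1   1   1] [175. 143.]
w4 [ 239  123   37   77 1996] [257.19138277 190.60420842]
w4 [212  77  25  92 892] [226.9955157  147.93161435]
w4 [  8 110  59  27 876] [ 31.38356164 153.23515982]
w4 [240 193   2   3   4] [240.75 224.  ]
```

The knob appears where it was left, so I'll go in and grip it.

Emit:
drive_tool(motion=[{"gripper": 0.45,"dp": [0.13,0.02,0.7],"rot": [0,0,0]},{"gripper": 0.45,"dp": [0,0,0.8],"rot": [0,0,0]},{"gripper": 0.45,"dp": [0,0,0.7],"rot": [0,0,0]},{"gripper": 0.45,"dp": [0,0,0.5],"rot": [0,0,0]},{"gripper": 0.45,"dp": [0,0,0.35],"rot": [0,0,0]},{"gripper": 0.45,"dp": [0,0,0.2],"rot": [0,0,0]},{"gripper": 0.45,"dp": [0,0,0],"rot": [0,0,0]},{"gripper": 1,"dp": [0,0,0],"rot": [0,0,0]},{"gripper": 1,"dp": [0,0,0],"rot": [0,0,0]},{"gripper": 1,"dp": [0,0,0],"rot": [0,0,0]},{"gripper": 1,"dp": [0,0,0],"rot": [0,0,0]},{"gripper": 1,"dp": [0,0,0],"rot": [0,0,0]}])

```text
time_s: 24.78
tcp_pos: [512.7, 91.9, 177.5]
orientation: [0.301, 0.18, 0.936, -0.024]
wrist_force: [-6.0, 2.0, 4.4]
width: 0.286
gripper_force: 58.5
```

```bash
cat > g.py <<'E'
from h import *
o=env.get_obs(); Rc=rot(o["orientation"]); print(Rc.inv().apply(o["wrist_force"]),Rc.inv().apply(o["wrist_torque"]),o["width"],o["tcp_pos"])
delta(lockR(1.4),o["tcp_pos"])
E
python3 g.py
```

```text
[ 2.62497986  0.08905359 -7.24752115] [0.09034115 0.66904391 0.02261503] 0.2862979294481326 [512.67718549  91.91379656 177.47759648]
t 24.775 rot total deg [ 0.3 -0.1 74.2] units [ 8.00e-04 -1.00e-04  2.06e-01]
shift mm in target axes [0. 0. 0.]  in current axes [0. 0. 0.]
```

Emit:
drive_tool(motion=[{"gripper": 1,"dp": [0,0,0],"rot": [0,0,0.0225]},{"gripper": 1,"dp": [0,0,0],"rot": [0,0,0.0225]},{"gripper": 1,"dp": [0,0,0],"rot": [0,0,0.0225]},{"gripper": 1,"dp": [0,0,0],"rot": [0,0,0.0225]},{"gripper": 1,"dp": [0,0,0],"rot": [0,0,0.0225]},{"gripper": 1,"dp": [0,0,0],"rot": [0,0,0.0225]},{"gripper": 1,"dp": [0,0,0],"rot": [0,0,0.0225]},{"gripper": 1,"dp": [0,0,0],"rot": [0,0,0.0225]},{"gripper": 1,"dp": [0,0,0],"rot": [0,0,0.0225]},{"gripper": 1,"dp": [0,0,0],"rot": [0,0,0]}])

```text
time_s: 26.02
tcp_pos: [512.5, 91.8, 177.3]
orientation: [0.256, 0.702, 0.645, 0.16]
wrist_force: [-8.4, 0.4, 5.1]
width: 0.288
gripper_force: 58.6
```

```bash
python3 g.py
```

```text
[-1.16136177 -4.06972819 -8.93697668] [ 0.94626359 -0.06518026  0.01596599] 0.28787828384027286 [512.50537005  91.76830225 177.32555802]
t 26.025 rot total deg [ 0.2 -0.2  1.1] units [ 0.0004 -0.0005  0.0031]
shift mm in target axes [0. 0. 0.]  in current axes [0. 0. 0.]
```

Emit:
drive_tool(motion=[{"gripper": 1,"dp": [0,0,0],"rot": [0,0,0.005]},{"gripper": 1,"dp": [0,0,0],"rot": [0,0,0]},{"gripper": 0.4,"dp": [0,0,0],"rot": [0,0,0]},{"gripper": 0.4,"dp": [0,0,0],"rot": [0,0,0]},{"gripper": 0.4,"dp": [0,0,0],"rot": [0,0,0]},{"gripper": 0.4,"dp": [0,0,-0.4],"rot": [0,0,0]},{"gripper": 0.4,"dp": [0,0,-0.8],"rot": [0,0,0]},{"gripper": 0.4,"dp": [0,0,-1],"rot": [0,0,0]},{"gripper": 0.4,"dp": [0,0,-1],"rot": [0,0,0]},{"gripper": 0.4,"dp": [0,0,-1],"rot": [0,0,0]},{"gripper": 0.4,"dp": [0,0,-0.6],"rot": [0,0,0]},{"gripper": 0.4,"dp": [0,0,0],"rot": [0,0,0]},{"gripper": 0.4,"dp": [0,0,0],"rot": [0,0,0]}])

```text
time_s: 27.65
tcp_pos: [432.9, 113.6, 293.8]
orientation: [0.253, 0.711, 0.635, 0.163]
wrist_force: [-0.6, -0.1, -0.2]
width: 0.6
gripper_force: 0.0
```

Run:
```python
from h import *
import cv2
o=env.get_obs(); print(o["tcp_pos"],o["wrist_force"],o["q"])
delta(lockR(1.4),o["tcp_pos"])
i=optics.read_camera("wrist"); cv2.imwrite("pics/w7.png",i)
def wing(i):
    m=(i.max(2)<45).astype(np.uint8); m[225:]=0; m[:140]=0; m[:,:235]=0; m[:,290:]=0
    n_,l,st,c=cv2.connectedComponentsWithStats(m); j=1+np.argmax(st[1:,4])
    pts=np.argwhere(l==j)[:,::-1].astype(np.float32); print(st[j],c[j],cv2.minAreaRect(pts),cv2.fitLine(pts,cv2.DIST_HUBER,0,.01,.01).ravel())
wing(cv2.imread("pics/w1.png")); wing(i)
# cradle level: top view outline of cradle (light pixels)
t=optics.read_camera("top"); s=optics.read_camera("side"); cv2.imwrite("pics/t7.png",t); cv2.imwrite("pics/sd7.png",s)
for nm,new in(("top",t),("side",s)):
    for im in(cv2.imread(f"pics/{nm}0.png"),new):
        h=cv2.cvtColor(im,cv2.COLOR_BGR2HSV); m=((h[...,1]<60)&(h[...,2]>150)).astype(np.uint8)
        m[:,:200]=0;m[:,345:]=0;m[:150]=0;m[270:]=0
        m=cv2.morphologyEx(m,cv2.MORPH_CLOSE,np.ones((5,5)));m=cv2.morphologyEx(m,cv2.MORPH_OPEN,np.ones((9,9)))
        n_,l,st,c=cv2.connectedComponentsWithStats(m); j=1+np.argmax(st[1:,4]); print(nm,st[j],c[j].round(1),cv2.minAreaRect(np.argwhere(l==j)[:,::-1].astype(np.float32)))
```

```text
[432.90040327 113.61185941 293.78983932] [-0.62167463 -0.07235937 -0.21141815] [ 0.44437339 -0.73863956  2.09356761 -0.39908973  1.31902975  0.56390098]
t 27.65 rot total deg [ 0.1 -0.2 -0.5] units [ 0.0003 -0.0005 -0.0014]
shift mm in target axes [0. 0. 0.]  in current axes [0. 0. 0.]
[ 242  147   39   73 1551] [257.66795616 182.97807866] ((259.42620849609375, 182.3114776611328), (72.60546875, 34.24138259887695), 76.75948333740234) [4.2912968e-02 9.9907881e-01 2.5748581e+02 1.8305348e+02]
[ 241  144   38   74 1579] [257.69981001 180.64217859] ((257.9684753417969, 180.2142333984375), (72.6734848022461, 32.697383880615234), 75.17352294921875) [4.4743452e-02 9.9899852e-01 2.5753586e+02 1.8068748e+02]
top [ 236  163  101   80 5656] [285.  203.8] ((284.802490234375, 205.03204345703125), (93.89697265625, 64.72567749023438), 17.35402488708496)
top [ 235  163  102   82 4998] [285.2 203.7] ((285.7588195800781, 203.08120727539062), (95.1527099609375, 65.3683853149414), 17.417970657348633)
side [ 230  174   56   61 2809] [257.  204.2] ((257.0428771972656, 204.01841735839844), (59.88712692260742, 49.92319107055664), 79.5625228881836)
side [ 230  174   56   61 2453] [257.  204.4] ((257.76300048828125, 204.04046630859375), (59.865455627441406, 51.01786422729492), 80.31121826171875)
```

The wing is back at its tight angle (within 0.5°), the cradle outline matches the level one, and the hand is clear. Handing in.

```bash
python3 -c "
from rig import env
print(env.finish_job())"
```

```text
the job is handed in; nothing more can be done
None
```

I turned the relief over in its frame, plain back up and level by my estimate (cradle about 3.14 rad), tightened the lock knob again, and handed the job in at about 28 s; the hand-in returned no verdict. On the way the wrist force peaked at about 113 N, against the 120 N limit.

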